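# Shingle slide mailers in the reading tray

### The arm

A 6-joint arm with a two-finger parallel gripper is mounted at the origin on the work surface. World frame = base frame: x ahead of the robot, y to its left, z up, the work surface at z = 0. Lengths are in m, angles in rad, forces in N, time in s.
With the tool pointing down it reaches from about 0.35 to 0.875 m from the base axis. Payload 4.2 kg.
Tool frame: the origin (TCP) lies at the very end of the fingers, on their centre line; the grasp point (between the pads) lies 19 mm behind it (bot.grip_point_offset is the z of the grasp point in the tool frame, in m); z points along the fingers, y is the line along which they close (so a half turn about z gives the same grasp; the last joint's range is limited). The gripper opens to 85 mm and grips with 20 to 120 N. Pads are 22 mm wide; open, the fingers measure 114 mm over their backs; the gripper's body (76 mm by 85 mm) begins 54 mm behind the grasp point. The pads swing forward as they close: fully open they stand 13 mm farther back than shut.
Start: joints at [1.387, 0.385, 0.008, 0, -1.194, -0.259], TCP at [0.268, 0.565, 0.231] pointing down, gripper open.
Joint ranges: [-3.14, 3.14], [-1.21, 2.06], [-1.07, 1.41], [-3.16, 2.05], [-2.99, -0.16], [-3.1, 3.1]. Speed limits (rad/s): [2.79, 2.79, 3.14, 3.14, 3.14, 3.14].

### API

Orientations are given as a unit quaternion [x, y, z, w].
In Python, from bench import bot gives the robot as it stands.
- The arm moves only by the tool move_arm, never from a script. Its argument "commands" is a list of rows, each an object of numbers: "jaw": the closure, from 0 (fully open) to 1 (shut); "dx", "dy", "dz": the shift along the tool's x, y, z in mm; "turn": the turn about the tool's z in degrees. A call has exactly 10 rows; each row shifts and turns the commanded pose from where the row before left it, along the tool's axes as they then stand; what a row does not reach is not made up. A row lasts 1/10 s, in which the tool goes at most 50 mm and 8.59 degrees, less where a joint would pass 70% of its speed; a pose out of reach is approached as far as the arm can. A call with a gripper value outside its range is refused whole. The fingers move at their own pace and stop on an object; "grip_force" is the grip in N (left out, the last holds). Time passes only in rows, so rows that do not move let the fingers close, or fill a call up. It gives the time, the measured TCP pose, the force, the opening and the grip force at its end, in the units of the state.
- bot.observe(): the state, without advancing time (a new reading comes with each control period).
- bot.read_camera(name): name is "scene" or "side" or "wrist"; returns (picture, depth): 480x640x3 uint8, red, green, blue; 480x640 float32, m along the optical axis (not along the pixel's ray), 0 where there is no reading.
- bot.camera_model(name): a dict with "vertical_fov" (degrees; the focal length in pixels is half the picture's height over the tangent of half this angle, whatever the lens; pixels are square), "cx", "cy" (the principal point, pixels), "eye" and "orientation" of the camera in the world. Camera axes: x right, y down, z forward; pixel columns grow to the right and rows downward; lengths in m; the calibration is good to about 2 mm. The wrist camera is an equidistant fisheye: a pixel r from the principal point sees the ray r / f radians off the axis. A picture is of the moment at which its call begins: read the wrist's pose just before it. camera_model takes no time and is no camera call; for the wrist camera it gives the pose at the moment of the call.
- bot.job_done(): hands the job in; it is judged then, once.
The state is a dict: "time_s": time; "joint_positions": joint angles; "qd": joint speeds; "tau": joint torques, N m; "tcp_pos": TCP position; "tool_rot": TCP orientation; "wrist_force": force on the tool from outside, world axes, zero at the start; "torque": the same for the moment, N m; "gripper_width": finger opening in m; "gripper_force": force on a finger pad.
Only numpy, scipy, OpenCV 4.12 (cv2) and the standard library are available. Lean on these libraries where they do the work, as an engineer would, in place of code of your own. Each camera call takes 0.05 s, during which the arm holds its last target. There are 200 camera calls.

### The job

Continue the fan of slide mailers in the black tray: lay the yellow-labelled mailer so that it covers about the last third of the green one, then the blue-labelled one over about the last third of the yellow one, all in one straight line down the tray, label ends towards the head of the tray so that every coloured label shows. Each new mailer rests on the one before and slopes down to the tray floor; set them down rather than dropping them (there is glass inside), and leave the red mailer where it is.

Things in the scene. Friction and masses are not known exactly. Their poses are not given: they have to be found in the camera images.
- tray: fixed black tray, inside 275 (x) x 150 mm, floor 3 mm above the bench, rim 7 mm above the floor. Origin: on the floor, midway along the inner face of the head wall; +x runs down the midline away from it. The first mailer (green label, same 100 x 46 x 8 mm) is clipped fast, flat on the midline from 2 to 102 mm along x, label end at the head, top 8 mm above the floor; the rest is empty.
- yellow: flat rigid white slide mailer, 100 mm long (x) x 46 mm wide (y) x 8 mm thick, 45 g or so; a yellow label covers the 30 mm at its -x end, two windows the rest. Origin: centre of its underside; +x points away from the label end, z up through the labelled face. Lies loose on the bench, face up, label end roughly towards the robot; goes into the tray second, on the green one.
- blue: flat rigid white slide mailer, 100 mm long (x) x 46 mm wide (y) x 8 mm thick, 45 g or so; a blue label covers the 30 mm at its -x end, two windows the rest. Origin: centre of its underside; +x points away from the label end, z up through the labelled face. Lies loose on the bench, face up, label end roughly towards the robot; goes into the tray last, on the yellow one.
- red: flat rigid white slide mailer, 100 mm long (x) x 46 mm wide (y) x 8 mm thick, 45 g or so; a red label covers the 30 mm at its -x end, two windows the rest. Origin: centre of its underside; +x points away from the label end, z up through the labelled face. Bystander, loose on the bench: stays where it is.
Not all that is in view belongs to the job. What is shaped like the yellow but brown or pink is not meant. What is shaped like the blue but pink is not meant.

How it is judged:
By the outcome, as a careful person would: the job done as asked, in the order asked, and still so for the second after the job is handed in, with the robot touching nothing.
It also fails if it takes over 56 s, if anything falls off the work surface, if the arm or the gripper's body presses on something with over 40 N, if the wrist force passes 120 N, or if a joint passes its speed limit or range.

## Working session

There is one attempt and no reset: what is moved stays moved. The work goes in short steps, Python scripts to look and compute and a tool call to move; the robot and the scene stay as the last step left them, time stands still between calls to the robot, and variables do not carry over. Pictures are saved under pics/ and viewed, at most 12 in all, crops included, and the job is handed in when it is done.

Besides the shell and the picture viewer there is one more tool, called after "Emit:" by a JSON object that holds its "method" and its "body". move_arm: Moves the arm, as the interface text tells. Its arguments: {"type":"object","properties":{"commands":{"type":"array","items":{"type":"object","properties":{"jaw":{"type":"number"},"dx":{"type":"number"},"dy":{"type":"number"},"dz":{"type":"number"},"turn":{"type":"number"}}}},"grip_force":{"type":"number"}},"required":["commands"]}

```bash
mkdir -p pics
python3 - <<'E'
from bench import bot
import cv2,numpy as np
for n in ("scene","side"):
    p,d=bot.read_camera(n); cv2.imwrite(f"pics/{n}0.png",p[:,:,::-1]); np.savez(f"{n}0.npz",p=p,d=d)
    print(bot.camera_model(n))
s=bot.observe();print(s)
E
```

```text
{'vertical_fov': 49.065787166497024, 'cx': 320.092016953117, 'cy': 242.0385193854804, 'eye': array([ 1.1751769 , -0.03210674,  0.79369494]), 'orientation': array([ 0.65577363,  0.6643041 , -0.25614355, -0.25110056])}
{'vertical_fov': 56.12554399476128, 'cx': 319.0959839056611, 'cy': 240.97943191230664, 'eye': array([ 0.2671712 , -0.76359948,  0.60743521]), 'orientation': array([ 0.89082596, -0.1367898 ,  0.06632045, -0.42815797])}
{'time_s': 0.1, 'joint_positions': array([ 1.38658935e+00,  3.85495741e-01,  6.74909720e-03, -4.24334097e-04,
       -1.19396515e+00, -2.58600661e-01]), 'qd': array([-0.0007801 , -0.00338417,  0.00307551,  0.00344359, -0.00024139,
        0.00085781]), 'tau': array([-7.34411497e-04, -3.93317699e+01,  1.88929206e+01,  4.19798747e+00,
       -2.57910353e-03,  4.41594580e-06]), 'tcp_pos': array([0.26756331, 0.56426162, 0.23031759]), 'tool_rot': array([ 9.75572477e-01, -2.19675638e-01, -1.61452681e-04,  9.64405253e-04]), 'wrist_force': array([ 0.765319  ,  0.0817265 , -1.50319292]), 'torque': array([-0.01415089,  0.01858499, -0.02384997]), 'gripper_force': 0.0, 'gripper_width': 0.08553691724069026}
```

View pics/scene0.png

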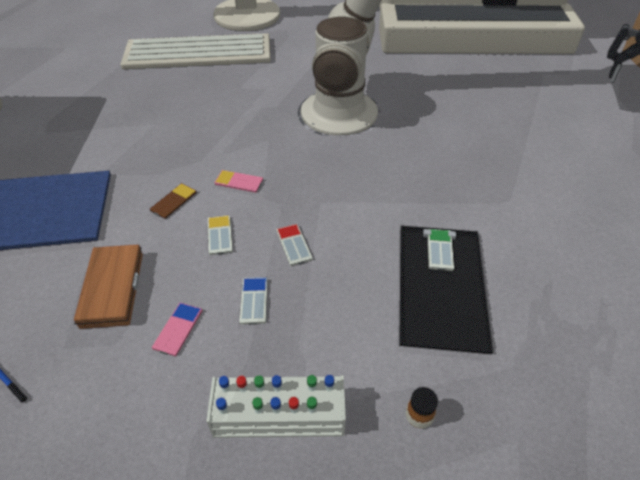

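View pics/side0.png

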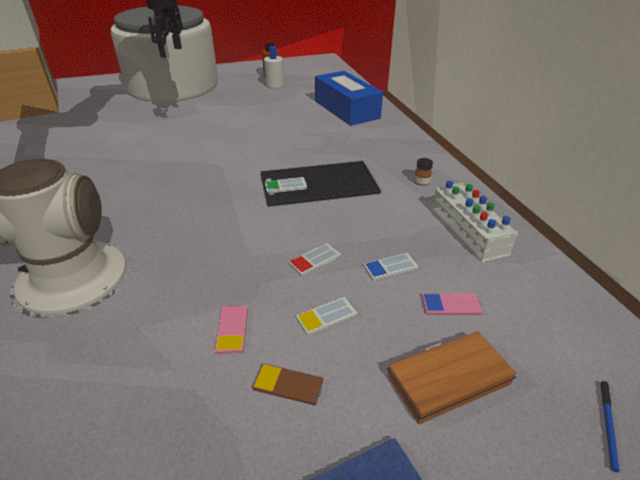

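The scene view shows yellow at (220,235), blue at (254,300), red at (294,245), and the tray with green at (440,250). The pink and brown lookalikes sit at (239,181), (178,329) and (174,200). The side view agrees: yellow (327,315), blue (390,266), green (286,185).

```bash
cat > h.py <<'E'
import numpy as np, cv2
from scipy.spatial.transform import Rotation as R
def rays(m,uv,fish=False,H=480):
    uv=np.atleast_2d(np.asarray(uv,float)); f=H/2/np.tan(np.radians(m["vertical_fov"]/2))
    q=(uv-[m["cx"],m["cy"]])/f
    if fish:
        r=np.linalg.norm(q,axis=1,keepdims=True)+1e-12
        d=np.hstack([q/r*np.sin(r),np.cos(r)])
    else: d=np.hstack([q,np.ones((len(q),1))])
    d/=np.linalg.norm(d,axis=1,keepdims=True)
    return np.array(m["eye"]),R.from_quat(m["orientation"]).apply(d)
def plane(m,uv,z,fish=False):
    e,d=rays(m,uv,fish); return (e+d*((z-e[2])/d[:,2])[:,None])[:,:2]
def tri(m1,u1,m2,u2,f1=False,f2=False):
    e1,d1=rays(m1,u1,f1);e2,d2=rays(m2,u2,f2);d1=d1[0];d2=d2[0]
    t=np.linalg.lstsq(np.c_[d1,-d2],e2-e1,rcond=None)[0]
    a=e1+t[0]*d1;b=e2+t[1]*d2;return (a+b)/2,np.linalg.norm(a-b)
HUE={"yellow":(18,32),"blue":(108,130),"red":(174,6),"green":(50,80)}
def labels(p,c,amin=40):
    h=cv2.cvtColor(p,cv2.COLOR_RGB2HSV);a,b=HUE[c];H=h[...,0]
    k=((H>=a)&(H<=b)) if a<b else ((H>=a)|(H<=b))
    k=(k&(h[...,1]>130)&(h[...,2]>60)).astype(np.uint8)
    n,l,s,ce=cv2.connectedComponentsWithStats(k)
    return [(ce[i].round(1),int(s[i,4]),(l==i)) for i in range(1,n) if s[i,4]>=amin]
E
python3 - <<'E'
from h import *
from bench import bot
for n in("scene","side"):
    p=np.load(n+"0.npz")["p"];m=bot.camera_model(n)
    for c in HUE: print(n,c,[(list(a),s,plane(m,a,.008)[0].round(3)) for a,s,_ in labels(p,c)])
    for u in ([(220,240),(254,305),(200,260),(440,250)] if n=="scene" else [(335,311),(395,263),(350,350)]): print(u,p[u[1],u[0]])
E
```

```text
scene yellow [([np.float64(224.5), np.float64(177.0)], 134, array([ 0.271, -0.263])), ([np.float64(183.4), np.float64(191.0)], 193, array([ 0.319, -0.347])), ([np.float64(218.3), np.float64(221.3)], 155, array([ 0.411, -0.257]))]
scene blue [([np.float64(254.3), np.float64(284.1)], 223, array([ 0.575, -0.166])), ([np.float64(186.1), np.float64(311.9)], 249, array([ 0.639, -0.282])), ([np.float64(4.6), np.float64(378.1)], 89, array([ 0.772, -0.555])), ([np.float64(328.8), np.float64(380.4)], 74, array([ 0.77 , -0.025])), ([np.float64(223.5), np.float64(381.3)], 75, array([ 0.773, -0.196])), ([np.float64(276.3), np.float64(381.0)], 75, array([ 0.772, -0.111])), ([np.float64(220.8), np.float64(403.3)], 79, array([ 0.811, -0.196])), ([np.float64(275.1), np.float64(402.9)], 81, array([ 0.809, -0.11 ]))]
scene red [([np.float64(288.5), np.float64(231.0)], 171, array([ 0.437, -0.109])), ([np.float64(241.0), np.float64(381.2)], 81, array([ 0.773, -0.168])), ([np.float64(293.2), np.float64(402.5)], 85, array([ 0.808, -0.081]))]
scene green [([np.float64(439.6), np.float64(235.2)], 127, array(
[... 1028 characters left out ...]
.2)], 171, array([ 0.574, -0.165])), ([np.float64(433.3), np.float64(302.1)], 220, array([ 0.638, -0.281])), ([np.float64(611.0), np.float64(438.0)], 470, array([ 0.746, -0.584]))]
side red [([np.float64(79.3), np.float64(34.3)], 5963, array([-0.153,  1.886])), ([np.float64(304.1), np.float64(30.6)], 11574, array([0.939, 1.622])), ([np.float64(475.6), np.float64(193.1)], 41, array([0.917, 0.016])), ([np.float64(483.6), np.float64(215.5)], 47, array([ 0.882, -0.073])), ([np.float64(301.1), np.float64(263.5)], 186, array([ 0.437, -0.107]))]
side green [([np.float64(272.5), np.float64(184.3)], 68, array([0.45 , 0.205]))]
(335, 311) [158 163 159]
(395, 263) [171 173 164]
(350, 350) [135 131 131]
```

```bash
cat >> h.py <<'E'
def mailer(p,m,c,i,z,thr,fish=False):
    """fit rectangle to bright-or-label blob holding the i-th label; returns centre, size, yaw (x away from label)"""
    a,_,k=labels(p,c)[i]
    g=(p.min(2)>thr)|cv2.dilate(k.astype(np.uint8),np.ones((3,3)))>0
    g=cv2.morphologyEx(g.astype(np.uint8),cv2.MORPH_CLOSE,np.ones((3,3)))
    l=cv2.connectedComponents(g,connectivity=4)[1]; b=(l==l[int(a[1]),int(a[0])])
    ct=max(cv2.findContours(b.astype(np.uint8),0,2)[0],key=cv2.contourArea)[:,0]
    w=plane(m,ct,z,fish); (cx,cy),sz,_=r=cv2.minAreaRect((w*1000).astype(np.float32))
    bx=cv2.boxPoints(r); e=[bx[1]-bx[0],bx[2]-bx[1]]; e=max(e,key=np.linalg.norm)
    d=np.array([cx,cy])-plane(m,a,z,fish)[0]*1000
    if e@d<0:e=-e
    return np.array([cx,cy]).round(1),np.sort(sz).round(1),np.degrees(np.arctan2(e[1],e[0])).round(1)
E
python3 - <<'E'
from h import *
from bench import bot
ms={n:bot.camera_model(n) for n in("scene","side")}
P={n:np.load(n+"0.npz")["p"] for n in ms}
for c,i,j in(("yellow",2,0),("blue",0,5),("red",0,4),("green",0,0)):
    z=.011 if c=="green" else .008
    for n,k in(("scene",i),("side",j)): print(c,n,mailer(P[n],ms[n],c,k,z,150))
    t,e=tri(ms["scene"],labels(P["scene"],c)[i][0],ms["side"],labels(P["side"],c)[j][0]);print("  tri",t.round(4),"gap",e.round(4))
for n,(u,v) in(("scene",(440,310)),("side",(340,185))):
    k=(P[n].max(2)<70).astype(np.uint8); l=cv2.connectedComponents(k)[1]; b=(l==l[v,u]).astype(np.uint8)
    w=plane(ms[n],max(cv2.findContours(b,0,2)[0],key=cv2.contourArea)[:,0],.010)
    r=cv2.minAreaRect((w*1000).astype(np.float32));print(n,"tray",r,cv2.boxPoints(r).round(0).tolist())
E
```

```text
yellow scene (array([ 444.8, -251. ]), array([ 46.5, 100.3]), np.float32(10.5))
yellow side (array([ 443.2, -250. ]), array([48.4, 99.4]), np.float32(9.0))
  tri [ 0.4108 -0.2564  0.0086] gap 0.0017
blue scene (array([ 608.8, -165. ]), array([46.4, 99. ]), np.float32(3.0))
blue side (array([ 606.5, -164. ]), array([47.1, 98. ]), np.float32(2.6))
  tri [ 0.5741 -0.1654  0.008 ] gap 0.0011
red scene (array([469.2, -98.5]), array([46.8, 99.5]), np.float32(19.9))
red side (array([467.2, -96.3]), array([48.1, 98.9]), np.float32(19.5))
  tri [ 0.4369 -0.1085  0.0086] gap 0.0013
green scene (array([483.4, 198.3]), array([ 58. , 100.2]), np.float32(-0.9))
green side (array([480.2, 192.1]), array([53.2, 98.4]), np.float32(-13.4))
  tri [0.4485 0.1982 0.012 ] gap 0.0009
scene tray ((569.6163940429688, 186.12037658691406), (157.0982666015625, 285.2399597167969), 84.74891662597656) [[420.0, 121.0], [704.0, 95.0], [719.0, 251.0], [435.0, 277.0]]
side tray ((563.3521728515625, 179.80247497558594), (166.21168518066406, 281.3384094238281), 84.66748809814453) [[416.0, 110.0], [696.0, 84.0], [711.0, 249.0], [431.0, 276.0]]
```

Emit:
{"method": "move_arm", "body": {"commands": [{"turn": -7.1, "jaw": 0}, {"turn": -7.1, "jaw": 0}, {"turn": -7.1, "jaw": 0}, {"turn": -7.1, "jaw": 0}, {"turn": -7, "jaw": 0}, {"dy": 30, "dx": 2, "dz": 3, "jaw": 0}, {"dy": 48, "dx": 3, "dz": 4, "jaw": 0}, {"dy": 48, "dx": 3, "dz": 4, "jaw": 0}, {"dy": 48, "dx": 3, "dz": 4, "jaw": 0}, {"dy": 48, "dx": 3, "dz": 4, "jaw": 0}]}}

```text
schema error: expected keys jaw, dx, dy, dz, turn
```

Emit:
{"method": "move_arm", "body": {"commands": [{"dy": 48, "dx": 3, "dz": 5, "jaw": 0}, {"dy": 48, "dx": 3, "dz": 5, "jaw": 0}, {"dy": 48, "dx": 3, "dz": 5, "jaw": 0}, {"dy": 48, "dx": 3, "dz": 5, "jaw": 0}, {"dy": 48, "dx": 3, "dz": 5, "jaw": 0}, {"dy": 48, "dx": 3, "dz": 5, "jaw": 0}, {"dy": 48, "dx": 3, "dz": 5, "jaw": 0}, {"dy": 48, "dx": 3, "dz": 5, "jaw": 0}, {"dy": 48, "dx": 3, "dz": 5, "jaw": 0}, {"dy": 48, "dx": 3, "dz": 5, "jaw": 0}]}}

```text
schema error: expected keys jaw, dx, dy, dz, turn
```

```bash
cat >> h.py <<'E'
def rel(s,xy,yaw,z):
    """turn needed (deg), then shift in tool axes after that turn (mm)"""
    M=R.from_quat(s["tool_rot"]).as_matrix(); psi=np.degrees(np.arctan2(M[1,0],M[0,0]))
    a=np.radians(yaw); d=np.array(xy)-np.array(s["tcp_pos"])[:2]*1000
    return dict(psi=round(psi,1),turn=round(psi-yaw,1),dx=round(d@[np.cos(a),np.sin(a)],1),dy=round(d@[np.sin(a),-np.cos(a)],1),dz=round(s["tcp_pos"][2]*1000-z,1),tilt=round(np.degrees(np.arccos(-M[2,2])),2))
def at(c,yaw,d): return np.array(c)+d*np.array([np.cos(np.radians(yaw)),np.sin(np.radians(yaw))])
E
python3 - <<'E'
from h import *
from bench import bot
s=bot.observe();print(s["time_s"],s["tcp_pos"],rel(s,at((444,-250.5),9.8,22),9.8,100))
print(bot.camera_model("wrist"))
p,d=bot.read_camera("wrist");np.savez("w1.npz",p=p);cv2.imwrite("pics/w1.png",p[:,:,::-1])
E
```

```text
0.1 [0.26756331 0.56426162 0.23031759] {'psi': np.float64(-25.4), 'turn': np.float64(-35.2), 'dx': np.float64(57.2), 'dy': np.float64(832.9), 'dz': np.float64(130.3), 'tilt': np.float64(0.11)}
{'vertical_fov': 65.70646984690485, 'cx': 316.85289630801134, 'cy': 240.01545469006066, 'eye': array([0.33039382, 0.53446201, 0.37390962]), 'orientation': array([-0.52887943,  0.83756644,  0.11501228, -0.07443913])}
```

View pics/w1.png

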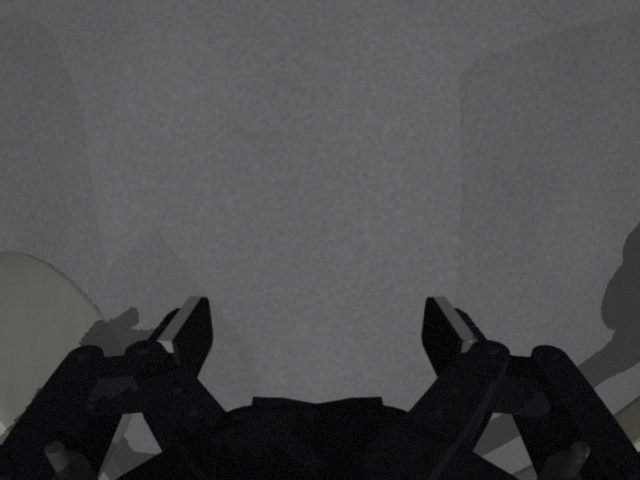

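The moves were refused because every row needs all five keys. The wrist view shows the fingers at (185,330) and (450,330), with the camera looking ahead of the tool.

Emit:
{"method": "move_arm", "body": {"commands": [{"turn": -7.1, "dx": 0, "dy": 0, "dz": 0, "jaw": 0}, {"turn": -7.1, "dx": 0, "dy": 0, "dz": 0, "jaw": 0}, {"turn": -7, "dx": 0, "dy": 0, "dz": 0, "jaw": 0}, {"turn": -7, "dx": 0, "dy": 0, "dz": 0, "jaw": 0}, {"turn": -7, "dx": 0, "dy": 30, "dz": 0, "jaw": 0}, {"turn": 0, "dx": 12, "dy": 45, "dz": 0, "jaw": 0}, {"turn": 0, "dx": 12, "dy": 45, "dz": 0, "jaw": 0}, {"turn": 0, "dx": 12, "dy": 45, "dz": 0, "jaw": 0}, {"turn": 0, "dx": 12, "dy": 45, "dz": 0, "jaw": 0}, {"turn": 0, "dx": 12, "dy": 45, "dz": 0, "jaw": 0}]}}

```text
time_s: 1.15
tcp_pos: [0.367, 0.3214, 0.2312]
tool_rot: [0.996, 0.086, -0.0, 0.0]
wrist_force: [0.3, 0.6, 0.4]
gripper_width: 0.0852
gripper_force: 0.0
```

Emit:
{"method": "move_arm", "body": {"commands": [{"turn": 0, "dx": 20, "dy": 45, "dz": 0, "jaw": 0}, {"turn": 0, "dx": 20, "dy": 45, "dz": 0, "jaw": 0}, {"turn": 0, "dx": 20, "dy": 25, "dz": 0, "jaw": 0}, {"turn": 0, "dx": 15, "dy": 5, "dz": 0, "jaw": 0}, {"turn": 0, "dx": 0, "dy": 0, "dz": 0, "jaw": 0}, {"turn": 0, "dx": 0, "dy": 0, "dz": 0, "jaw": 0}, {"turn": 0, "dx": 0, "dy": 0, "dz": 0, "jaw": 0}, {"turn": 0, "dx": 0, "dy": 0, "dz": 0, "jaw": 0}, {"turn": 0, "dx": 0, "dy": 0, "dz": 0, "jaw": 0}, {"turn": 0, "dx": 0, "dy": 0, "dz": 0, "jaw": 0}]}}

```text
time_s: 2.15
tcp_pos: [0.4608, 0.2183, 0.2314]
tool_rot: [0.996, 0.086, 0.0, -0.0]
wrist_force: [-0.4, 1.2, 1.0]
gripper_width: 0.0854
gripper_force: 0.0
```

Run:
```python
from h import *
from bench import bot
s=bot.observe();print(s["time_s"],s["tcp_pos"],rel(s,at((444,-250.5),9.8,22),9.8,100))
import pickle
m=bot.camera_model("wrist");print(m)
p,d=bot.read_camera("wrist");pickle.dump((p,m),open("w2.pkl","wb"));cv2.imwrite("pics/w2.png",p[:,:,::-1])
```

```text
2.15 [0.46079104 0.21830346 0.23142825] {'psi': np.float64(9.9), 'turn': np.float64(0.1), 'dx': np.float64(-74.3), 'dy': np.float64(459.1), 'dz': np.float64(131.4), 'tilt': np.float64(0.01)}
{'vertical_fov': 65.70646984690485, 'cx': 316.85289630801134, 'cy': 240.01545469006066, 'eye': array([0.52914535, 0.22955986, 0.37500518]), 'orientation': array([ 0.75781405, -0.63785851, -0.0880763 ,  0.10534207])}
```

View pics/w2.png

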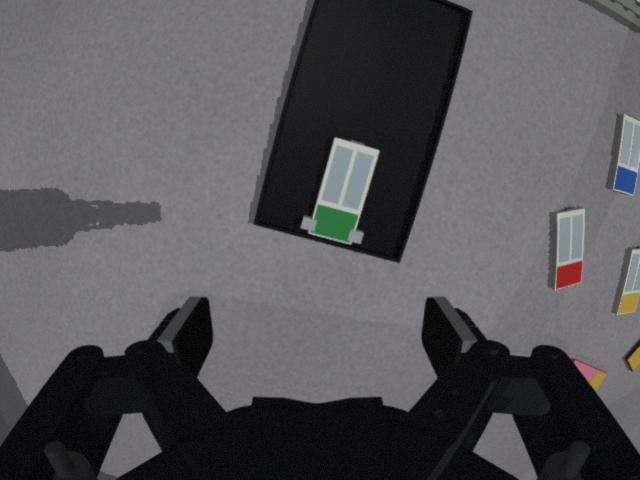

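The wrist picture shows green's far end between (334,138) and (379,150), with clips at (309,222) and (356,236). The tray head corners are at (255,222) and (400,260).

Run:
```python
from h import *
from bench import bot
import pickle
p,m=pickle.load(open("w2.pkl","rb"))
k=(p.min(2)>115).astype(np.uint8); l=cv2.connectedComponents(k,connectivity=4)[1]
b=np.isin(l,[l[146,357]]); 
# fill: mailer region inside black tray, above label
ys,xs=np.mgrid[:480,:640]; b=(p.min(2)>100)&(ys<208)&(ys>130)&(xs>305)&(xs<385)
b=cv2.morphologyEx(b.astype(np.uint8),cv2.MORPH_CLOSE,np.ones((5,5)))
b=b|labels(p,"green")[0][2].astype(np.uint8)*(ys<208)
ct=max(cv2.findContours(b.astype(np.uint8),0,2)[0],key=cv2.contourArea)[:,0]
w=plane(m,ct,.011,True)*1000
# long sides & far end by pixel rows
print("label",[(a,plane(m,a,.011,True)*1000) for a,_,_ in labels(p,"green")])
lab=plane(m,labels(p,"green")[0][0],.011,True)[0]*1000
ax=np.array([1,-.09]);ax/=np.linalg.norm(ax)
for _ in range(4):
    pr=np.array([-ax[1],ax[0]]); t=(w-lab)@ax; q=(w-lab)@pr
    far=np.percentile(t,97)
    sel=(t>5)&(t<far-6); L=np.polyfit(t[sel&(q>10)],q[sel&(q>10)],1);Rr=np.polyfit(t[sel&(q<-10)],q[sel&(q<-10)],1)
    th=np.arctan((L[0]+Rr[0])/2); c,s=np.cos(th),np.sin(th); ax=np.array([c*ax[0]-s*ax[1],s*ax[0]+c*ax[1]])
e=t>far-3
end=lab+ax*t[e].mean()+pr*(np.polyval(L,far)+np.polyval(Rr,far))/2
yaw=np.degrees(np.arctan2(ax[1],ax[0]))
print("yaw",yaw,"width",L[1]-Rr[1],"slopes",L[0],Rr[0],"end centre",end,"label->end",t[e].mean())
print("tray origin",end-102*ax)
ms=bot.camera_model("scene");print("tri green",tri(m,labels(p,"green")[0][0],ms,labels(np.load("scene0.npz")["p"],"green")[0][0],True))
print("head corners", plane(m,[(258,222),(400,258)],.010,True)*1000)
for c,i,z in(("yellow",0,.008),("blue",0,.008)):
    for j in range(len(labels(p,c))): print(c,plane(m,labels(p,c)[j][0],z,True)[0]*1000)
```

```text
label [(array([333.9, 222.6]), array([[448.67818037, 197.87910539]]))]
yaw -4.625366671086789 width 43.5669950391957 slopes 0.006098291900198573 -0.023364851567378404 end centre [530.38427692 189.56033431] label->end 82.09612829632854
tray origin [428.71646296 197.78563698]
tri green (array([0.44888011, 0.19796188, 0.01190246]), np.float64(9.603000059727774e-06))
head corners [[436.08191789 273.776451  ]
 [423.07203271 121.92603079]]
yellow [ 410.49307642 -258.25257826]
yellow [ 314.52673145 -345.84261337]
yellow [ 274.55793263 -266.92016374]
blue [ 574.42796626 -167.29854057]
```

Emit:
{"method": "move_arm", "body": {"commands": [{"turn": 0, "dx": -7, "dy": 30, "dz": 0, "jaw": 0}, {"turn": 0, "dx": -7, "dy": 45, "dz": 3, "jaw": 0}, {"turn": 0, "dx": -7, "dy": 48, "dz": 7, "jaw": 0}, {"turn": 0, "dx": -7, "dy": 48, "dz": 10, "jaw": 0}, {"turn": 0, "dx": -7, "dy": 48, "dz": 10, "jaw": 0}, {"turn": 0, "dx": -7, "dy": 48, "dz": 10, "jaw": 0}, {"turn": 0, "dx": -8, "dy": 48, "dz": 10, "jaw": 0.2}, {"turn": 0, "dx": -8, "dy": 48, "dz": 10, "jaw": 0.2}, {"turn": 0, "dx": -8, "dy": 48, "dz": 10, "jaw": 0.2}, {"turn": 0, "dx": -8, "dy": 48, "dz": 10, "jaw": 0.2}]}}

```text
time_s: 3.2
tcp_pos: [0.4665, -0.249, 0.1512]
tool_rot: [0.996, 0.086, 0.0, 0.0]
wrist_force: [1.2, 0.3, -0.0]
gripper_width: 0.0682
gripper_force: 0.0
```

```bash
cat > look.py <<'E'
from h import *
from bench import bot
import pickle,sys
s=bot.observe();m=bot.camera_model("wrist")
p,d=bot.read_camera("wrist");n=sys.argv[1];pickle.dump((p,m,s),open(n+".pkl","wb"));cv2.imwrite(f"pics/{n}.png",p[:,:,::-1])
print(s["time_s"],s["tcp_pos"],s["gripper_width"])
c=sys.argv[2]
for i,(a,n,_) in enumerate(labels(p,c)):
    print(c,a,n,plane(m,a,.008,True)*1000)
    if n>150:
        for thr in (100,115): print(thr,mailer(p,m,c,i,.008,thr,True))
E
python3 look.py w3 yellow
```

```text
3.2 [ 0.46652258 -0.2490001   0.15121122] 0.0681708926253643
yellow [319.1 290.9] 1202 [[ 411.68814262 -261.2830458 ]]
100 (array([ 483.5, -260.9]), array([374.7, 655.2]), np.float32(-66.8))
115 (array([ 444.1, -257. ]), array([52.3, 99.5]), np.float32(9.8))
yellow [390.1 387.4] 873 [[ 319.96420282 -347.74629026]]
100 (array([ 319.1, -350.7]), array([35.7, 45.7]), np.float32(-122.8))
115 (array([ 319.1, -350.7]), array([35.7, 45.7]), np.float32(-122.8))
```

View pics/w3.png

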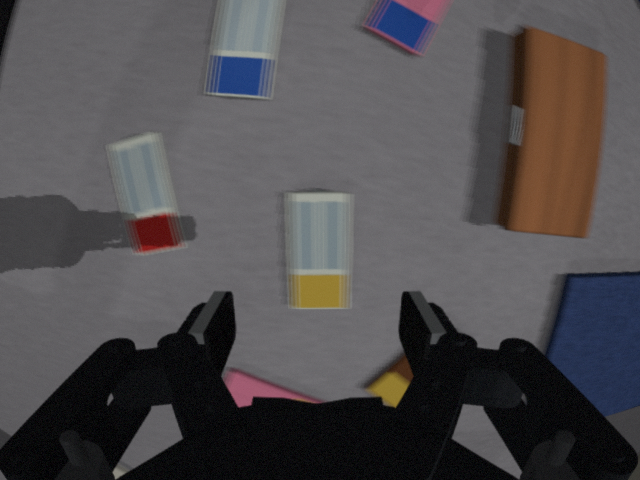

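The picture is blurred because the arm was still settling. Yellow is at (320,250), between the fingers. I'll take another look now that it's still.

```bash
python3 look.py w4 yellow; python3 -c "
from bench import bot
from h import *
print(rel(bot.observe(),at((444,-252),9.8,22),9.8,0))"
```

```text
3.25 [ 0.46556969 -0.25413318  0.14920144] 0.06827947968051393
yellow [307.3 288.5] 1548 [[ 411.55431691 -256.04773989]]
100 (array([ 478.6, -268.1]), array([375.5, 681.9]), np.float32(-81.8))
115 (array([ 443.8, -250.8]), array([ 46.7, 100.4]), np.float32(10.3))
yellow [384.3 388.6] 957 [[ 317.0468764  -346.24207999]]
100 (array([ 474.5, -268.7]), array([383.9, 681.9]), np.float32(98.2))
115 (array([ 314.8, -347.8]), array([34.6, 47.5]), np.float32(-122.8))
{'psi': np.float64(9.4), 'turn': np.float64(-0.4), 'dx': np.float64(0.9), 'dy': np.float64(-3.0), 'dz': np.float64(149.5), 'tilt': np.float64(0.17)}
```

Emit:
{"method": "move_arm", "body": {"commands": [{"turn": 0, "dx": 0, "dy": 0, "dz": 15, "jaw": 0.3}, {"turn": 0, "dx": 0, "dy": 0, "dz": 30, "jaw": 0.3}, {"turn": 0, "dx": 0, "dy": 0, "dz": 35, "jaw": 0.3}, {"turn": 0, "dx": 0, "dy": 0, "dz": 20, "jaw": 0.3}, {"turn": 0, "dx": 0, "dy": 0, "dz": 10, "jaw": 0.3}, {"turn": 0, "dx": 0, "dy": 0, "dz": 5, "jaw": 0.3}, {"turn": 0, "dx": 0, "dy": 0, "dz": 0, "jaw": 0.3}, {"turn": 0, "dx": 0, "dy": 0, "dz": 0, "jaw": 0.3}, {"turn": 0, "dx": 0, "dy": 0, "dz": 0, "jaw": 0.3}, {"turn": 0, "dx": 0, "dy": 0, "dz": 0, "jaw": 0.3}]}}

```text
time_s: 4.3
tcp_pos: [0.4671, -0.2471, 0.0372]
tool_rot: [0.996, 0.086, 0.001, 0.0]
wrist_force: [-0.3, 0.2, 0.5]
gripper_width: 0.0597
gripper_force: 0.0
```

```bash
python3 look.py w5 yellow; python3 -c "
from bench import bot
from h import *
print(rel(bot.observe(),at((444,-250.8),10,22),10,0))"
```

```text
4.3 [ 0.46713601 -0.24713019  0.03718517] 0.059720182927857975
yellow [314.9 371.2] 3086 [[ 411.70028653 -256.333489  ]]
100 (array([ 493.1, -273.8]), array([222.2, 429.4]), np.float32(-88.2))
115 (array([ 443.4, -251. ]), array([ 45.9, 100.8]), np.float32(10.2))
{'psi': np.float64(9.8), 'turn': np.float64(-0.2), 'dx': np.float64(-1.3), 'dy': np.float64(-0.4), 'dz': np.float64(37.0), 'tilt': np.float64(0.08)}
```

View pics/w5.png

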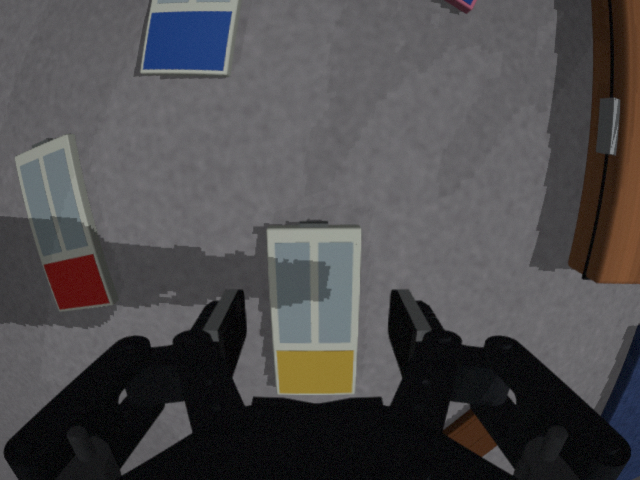

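Yellow lies squarely between the fingers. I'll descend and grip.

Emit:
{"method": "move_arm", "body": {"commands": [{"turn": -0.2, "dx": -1, "dy": 0, "dz": 12, "jaw": 0.3}, {"turn": 0, "dx": 0, "dy": 0, "dz": 12, "jaw": 0.3}, {"turn": 0, "dx": 0, "dy": 0, "dz": 8, "jaw": 0.3}, {"turn": 0, "dx": 0, "dy": 0, "dz": 4, "jaw": 0.3}, {"turn": 0, "dx": 0, "dy": 0, "dz": 0, "jaw": 0.3}, {"turn": 0, "dx": 0, "dy": 0, "dz": 0, "jaw": 0.6}, {"turn": 0, "dx": 0, "dy": 0, "dz": 0, "jaw": 0.6}, {"turn": 0, "dx": 0, "dy": 0, "dz": 0, "jaw": 0.6}, {"turn": 0, "dx": 0, "dy": 0, "dz": 0, "jaw": 0.6}, {"turn": 0, "dx": 0, "dy": 0, "dz": 0, "jaw": 0.6}], "grip_force": 25}}

```text
time_s: 5.35
tcp_pos: [0.4657, -0.2472, 0.0005]
tool_rot: [0.996, 0.087, 0.0, 0.0]
wrist_force: [0.3, -0.8, 0.5]
gripper_width: 0.0454
gripper_force: 25.8
```

Emit:
{"method": "move_arm", "body": {"commands": [{"turn": 0, "dx": 0, "dy": 0, "dz": -8, "jaw": 0.6}, {"turn": 0, "dx": 0, "dy": 0, "dz": -20, "jaw": 0.6}, {"turn": 5, "dx": 0, "dy": 0, "dz": -25, "jaw": 0.6}, {"turn": 5, "dx": 0, "dy": 0, "dz": -20, "jaw": 0.6}, {"turn": 4.9, "dx": 0, "dy": -10, "dz": -7, "jaw": 0.6}, {"turn": 0, "dx": 4, "dy": -25, "dz": 0, "jaw": 0.6}, {"turn": 0, "dx": 6, "dy": -40, "dz": 0, "jaw": 0.6}, {"turn": 0, "dx": 6, "dy": -45, "dz": 0, "jaw": 0.6}, {"turn": 0, "dx": 7, "dy": -45, "dz": 0, "jaw": 0.6}, {"turn": 0, "dx": 7, "dy": -45, "dz": 0, "jaw": 0.6}]}}

```text
time_s: 6.35
tcp_pos: [0.5127, -0.0388, 0.0811]
tool_rot: [0.999, -0.043, 0.0, -0.0]
wrist_force: [1.6, -1.0, -0.3]
gripper_width: 0.0451
gripper_force: 25.8
```

Emit:
{"method": "move_arm", "body": {"commands": [{"turn": 0, "dx": 7, "dy": -45, "dz": 0, "jaw": 0.6}, {"turn": 0, "dx": 7, "dy": -45, "dz": 0, "jaw": 0.6}, {"turn": 0, "dx": 7, "dy": -45, "dz": 0, "jaw": 0.6}, {"turn": 0, "dx": 6, "dy": -40, "dz": 0, "jaw": 0.6}, {"turn": 0, "dx": 5, "dy": -30, "dz": 0, "jaw": 0.6}, {"turn": 0, "dx": 3, "dy": -18, "dz": 0, "jaw": 0.6}, {"turn": 0, "dx": 1, "dy": -7, "dz": 0, "jaw": 0.6}, {"turn": 0, "dx": 0, "dy": 0, "dz": 0, "jaw": 0.6}, {"turn": 0, "dx": 0, "dy": 0, "dz": 0, "jaw": 0.6}, {"turn": 0, "dx": 0, "dy": 0, "dz": 0, "jaw": 0.6}]}}

```text
time_s: 7.35
tcp_pos: [0.5675, 0.1841, 0.0803]
tool_rot: [0.999, -0.043, -0.0, 0.0]
wrist_force: [-0.2, 0.1, 0.6]
gripper_width: 0.0449
gripper_force: 25.8
```

```bash
python3 look.py w6 yellow; python3 -c "
from bench import bot
from h import *
print(rel(bot.observe(),(569,185.8),-4.9,14))
p,_=bot.read_camera('scene');cv2.imwrite('pics/s1.png',cv2.resize(p[150:400,330:560,::-1],None,fx=2.4,fy=2.4))"
```

```text
7.35 [0.56750901 0.18414427 0.08034449] 0.044948821231511935
yellow [315.1 395.8] 826 [[457.44114488 194.44268575]]
100 (array([511.9, 188.4]), array([ 73.6, 126.1]), np.float32(-5.6))
115 (array([511.5, 188.4]), array([ 73.4, 125.4]), np.float32(-5.6))
{'psi': np.float64(-5.0), 'turn': np.float64(-0.1), 'dx': np.float64(1.2), 'dy': np.float64(-1.6), 'dz': np.float64(66.4), 'tilt': np.float64(0.03)}
```

View pics/w6.png

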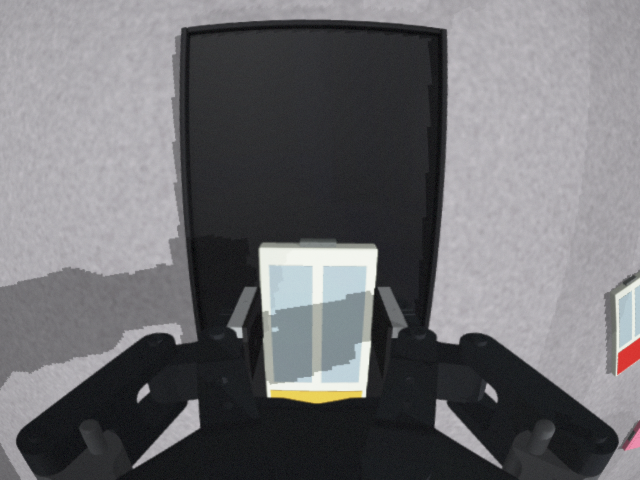

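The mailer is held square, its far edge at row 245. The tray's far inner corners are at about (190,33) and (440,36).

Run:
```python
from h import *
import pickle
p,m,s=pickle.load(open("w6.pkl","rb"))
print(plane(m,[(186,30),(444,32),(191,38),(439,38)],.010,True)*1000)
print("far edge corners",plane(m,[(261,244),(377,245)],s["tcp_pos"][2]+.0075,True)*1000)
# tray side walls midline, dark mask at rows
for r in (80,140,200):
    k=np.where(p[r].max(1)<75)[0];k=k[(k>150)&(k<460)];print(r,k.min(),k.max(),plane(m,[(k.min(),r),(k.max(),r)],.010,True).round(4).tolist())
```

```text
[[712.18049399 248.69633432]
 [697.2493639   96.50657473]
 [706.28348465 245.82245784]
 [693.26203592 100.18088362]]
far edge corners [[598.62921993 202.41799901]
 [594.29830964 157.97171979]]
80 180 446 [[0.6813, 0.2546], [0.6671, 0.0985]]
140 180 445 [[0.6451, 0.2583], [0.6309, 0.1018]]
200 183 441 [[0.6087, 0.2616], [0.5948, 0.1057]]
```

Emit:
{"method": "move_arm", "body": {"commands": [{"turn": 0, "dx": 1.5, "dy": -2.5, "dz": 8, "jaw": 0.6}, {"turn": 0, "dx": 0, "dy": 0, "dz": 15, "jaw": 0.6}, {"turn": 0, "dx": 0, "dy": 0, "dz": 15, "jaw": 0.6}, {"turn": 0, "dx": 0, "dy": 0, "dz": 12, "jaw": 0.6}, {"turn": 0, "dx": 0, "dy": 0, "dz": 6, "jaw": 0.6}, {"turn": 0, "dx": 0, "dy": 0, "dz": 2, "jaw": 0.6}, {"turn": 0, "dx": 0, "dy": 0, "dz": 0, "jaw": 0.6}, {"turn": 0, "dx": 0, "dy": 0, "dz": 0, "jaw": 0.6}, {"turn": 0, "dx": 0, "dy": 0, "dz": 0, "jaw": 0.6}, {"turn": 0, "dx": 0, "dy": 0, "dz": 0, "jaw": 0.6}], "grip_force": 22}}

```text
time_s: 8.45
tcp_pos: [0.5698, 0.1882, 0.0229]
tool_rot: [0.999, -0.042, 0.0, -0.0]
wrist_force: [0.3, -0.3, -0.9]
gripper_width: 0.0452
gripper_force: 25.8
```

Run:
```python
from h import *
from bench import bot
s=bot.observe();print(s["tcp_pos"],s["gripper_force"],rel(s,(569,185.8),-5,11.5))
m=bot.camera_model("wrist");p,_=bot.read_camera("wrist")
cv2.imwrite("pics/w7.png",p[:,:,::-1])
zt=s["tcp_pos"][2]+.0075
# mailer far edge + sides: bright mask in rows
for r in (300,320,340):
    k=np.where(p[r].min(1)>110)[0];k=k[(k>235)&(k<400)]
    if len(k):q=plane(m,[(k.min(),r),(k.max(),r)],zt,True)*1000;print(r,k.min(),k.max(),q.round(1).tolist(),q.mean(0).round(1))
for r in (100,150,200):
    k=np.where(p[r].max(1)<75)[0];k=k[(k>100)&(k<540)];q=plane(m,[(k.min(),r),(k.max(),r)],.010,True)*1000;print("tray",r,k.min(),k.max(),q.mean(0).round(1))
c,i=bot.read_camera("scene"),bot.camera_model("scene")
for n in("yellow","green"):
  for a,sz,_ in labels(c[0],n,20):
    if a[0]>400 and a[1]<300:print(n,a,sz,plane(i,a,.011 if n=="green" else zt)*1000)
cv2.imwrite("pics/s2.png",cv2.resize(c[0][200:360,380:520,::-1],None,fx=4,fy=3.7,interpolation=cv2.INTER_NEAREST))
```

```text
[0.56984171 0.18817127 0.0228514 ] 25.838074386119843 {'psi': np.float64(-4.9), 'turn': np.float64(0.1), 'dx': np.float64(-0.6), 'dy': np.float64(2.4), 'dz': np.float64(11.4), 'tilt': np.float64(0.06)}
300 239 395 [[578.0, 218.8], [572.5, 155.3]] [575.3 187.1]
320 236 399 [[568.9, 221.7], [563.0, 153.6]] [565.9 187.7]
340 263 370 [[558.5, 211.6], [554.6, 166.2]] [556.6 188.9]
tray 100 145 496 [659.4 178. ]
tray 150 146 494 [636.7 180.2]
tray 200 148 490 [613.8 182.6]
yellow [448.8 257.9] 28 [[524.72582207 201.88587663]]
```

View pics/s2.png

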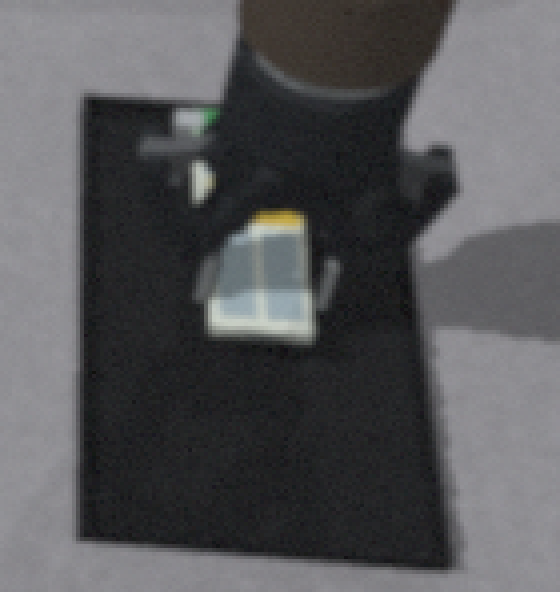

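The scene view shows yellow held over green, pointing straight down the tray. I'll correct by 1.5 mm and lower slowly.

Emit:
{"method": "move_arm", "body": {"commands": [{"turn": 0, "dx": 0, "dy": 1.5, "dz": 3, "jaw": 0.6}, {"turn": 0, "dx": 0, "dy": 0, "dz": 3, "jaw": 0.6}, {"turn": 0, "dx": 0, "dy": 0, "dz": 2, "jaw": 0.6}, {"turn": 0, "dx": 0, "dy": 0, "dz": 1, "jaw": 0.6}, {"turn": 0, "dx": 0, "dy": 0, "dz": 1, "jaw": 0.6}, {"turn": 0, "dx": 0, "dy": 0, "dz": 1, "jaw": 0.6}, {"turn": 0, "dx": 0, "dy": 0, "dz": 0.5, "jaw": 0.6}, {"turn": 0, "dx": 0, "dy": 0, "dz": 0.5, "jaw": 0.6}, {"turn": 0, "dx": 0, "dy": 0, "dz": 0.5, "jaw": 0.6}, {"turn": 0, "dx": 0, "dy": 0, "dz": 0.5, "jaw": 0.6}], "grip_force": 20}}

```text
time_s: 9.55
tcp_pos: [0.5698, 0.1866, 0.0099]
tool_rot: [0.999, -0.042, 0.0, -0.0]
wrist_force: [-0.3, -0.7, 5.5]
gripper_width: 0.0448
gripper_force: 26.4
```

Emit:
{"method": "move_arm", "body": {"commands": [{"turn": 0, "dx": 0, "dy": 0, "dz": 0.5, "jaw": 0.6}, {"turn": 0, "dx": 0, "dy": 0, "dz": 0.5, "jaw": 0.6}, {"turn": 0, "dx": 0, "dy": 0, "dz": 0.5, "jaw": 0.6}, {"turn": 0, "dx": 0, "dy": 0, "dz": 0.5, "jaw": 0.6}, {"turn": 0, "dx": 0, "dy": 0, "dz": 0.5, "jaw": 0.6}, {"turn": 0, "dx": 0, "dy": 0, "dz": 0.4, "jaw": 0.6}, {"turn": 0, "dx": 0, "dy": 0, "dz": 0, "jaw": 0.6}, {"turn": 0, "dx": 0, "dy": 0, "dz": 0, "jaw": 0.6}, {"turn": 0, "dx": 0, "dy": 0, "dz": 0, "jaw": 0.6}, {"turn": 0, "dx": 0, "dy": 0, "dz": 0, "jaw": 0.6}]}}

```text
time_s: 10.55
tcp_pos: [0.5704, 0.1868, 0.007]
tool_rot: [0.999, -0.042, 0.001, -0.0]
wrist_force: [0.7, -0.6, 5.0]
gripper_width: 0.045
gripper_force: 26.9
```

Run:
```python
from h import *
from bench import bot
p,_=bot.read_camera("side");cv2.imwrite("pics/d1.png",cv2.resize(p[140:220,240:400,::-1],None,fx=5,fy=5))
```

```text
(no output)
```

View pics/d1.png

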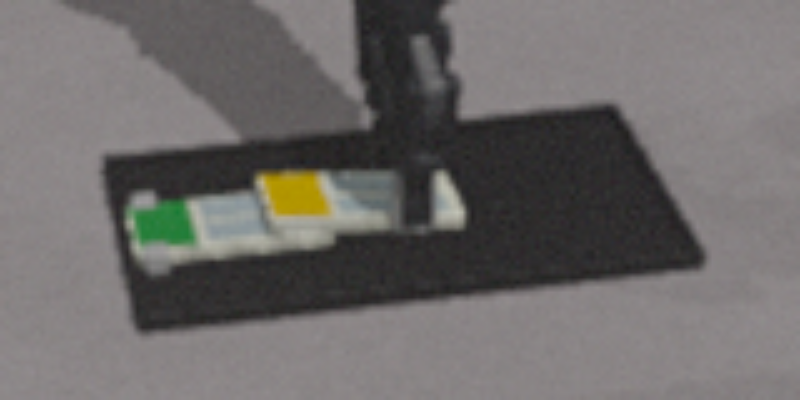

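Yellow lies sloped over the end of green, with its label lifted at (290,195) and the fingers near its far end. I'll press 0.5 mm more, open gently and rise.

Emit:
{"method": "move_arm", "body": {"commands": [{"turn": 0, "dx": 0, "dy": 0, "dz": 0.5, "jaw": 0.6}, {"turn": 0, "dx": 0, "dy": 0, "dz": 0, "jaw": 0.45}, {"turn": 0, "dx": 0, "dy": 0, "dz": 0, "jaw": 0.42}, {"turn": 0, "dx": 0, "dy": 0, "dz": 0, "jaw": 0.38}, {"turn": 0, "dx": 0, "dy": 0, "dz": 0, "jaw": 0.32}, {"turn": 0, "dx": 0, "dy": 0, "dz": 0, "jaw": 0.3}, {"turn": 0, "dx": 0, "dy": 0, "dz": 0, "jaw": 0.3}, {"turn": 0, "dx": 0, "dy": 0, "dz": -10, "jaw": 0.3}, {"turn": 0, "dx": 0, "dy": 0, "dz": -25, "jaw": 0.3}, {"turn": 0, "dx": 0, "dy": 0, "dz": -35, "jaw": 0.3}]}}

```text
time_s: 11.6
tcp_pos: [0.5684, 0.1859, 0.0756]
tool_rot: [0.999, -0.043, -0.002, 0.001]
wrist_force: [-0.1, 0.1, -0.9]
gripper_width: 0.0596
gripper_force: 0.0
```

Run:
```python
from h import *
from bench import bot
print(rel(bot.observe(),at((607.5,-165),2.9,22),2.9,80))
```

```text
{'psi': np.float64(-4.9), 'turn': np.float64(-7.8), 'dx': np.float64(43.3), 'dy': np.float64(352.4), 'dz': np.float64(-4.4), 'tilt': np.float64(0.23)}
```

Emit:
{"method": "move_arm", "body": {"commands": [{"turn": -3.9, "dx": 0, "dy": 0, "dz": 0, "jaw": 0.3}, {"turn": -3.9, "dx": 2, "dy": 20, "dz": 0, "jaw": 0.3}, {"turn": 0, "dx": 5, "dy": 40, "dz": 0, "jaw": 0.3}, {"turn": 0, "dx": 6, "dy": 48, "dz": 0, "jaw": 0.3}, {"turn": 0, "dx": 6, "dy": 48, "dz": 0, "jaw": 0.3}, {"turn": 0, "dx": 6, "dy": 48, "dz": 0, "jaw": 0.3}, {"turn": 0, "dx": 6, "dy": 48, "dz": 0, "jaw": 0.3}, {"turn": 0, "dx": 6, "dy": 48, "dz": 0, "jaw": 0.3}, {"turn": 0, "dx": 4, "dy": 32, "dz": 0, "jaw": 0.3}, {"turn": 0, "dx": 2, "dy": 20, "dz": 0, "jaw": 0.3}]}}

```text
time_s: 12.6
tcp_pos: [0.6293, -0.1659, 0.0767]
tool_rot: [1.0, 0.024, 0.001, 0.0]
wrist_force: [-0.3, 1.3, -0.6]
gripper_width: 0.0598
gripper_force: 0.0
```

Emit:
{"method": "move_arm", "body": {"commands": [{"turn": 0, "dx": 0, "dy": 0, "dz": 15, "jaw": 0.3}, {"turn": 0, "dx": 0, "dy": 0, "dz": 15, "jaw": 0.3}, {"turn": 0, "dx": 0, "dy": 0, "dz": 10, "jaw": 0.3}, {"turn": 0, "dx": 0, "dy": 0, "dz": 0, "jaw": 0.3}, {"turn": 0, "dx": 0, "dy": 0, "dz": 0, "jaw": 0.3}, {"turn": 0, "dx": 0, "dy": 0, "dz": 0, "jaw": 0.3}, {"turn": 0, "dx": 0, "dy": 0, "dz": 0, "jaw": 0.3}, {"turn": 0, "dx": 0, "dy": 0, "dz": 0, "jaw": 0.3}, {"turn": 0, "dx": 0, "dy": 0, "dz": 0, "jaw": 0.3}, {"turn": 0, "dx": 0, "dy": 0, "dz": 0, "jaw": 0.3}]}}

```text
time_s: 13.6
tcp_pos: [0.6291, -0.163, 0.0361]
tool_rot: [1.0, 0.026, 0.0, 0.0]
wrist_force: [0.0, 0.3, -0.2]
gripper_width: 0.0597
gripper_force: 0.0
```

```bash
python3 look.py w8 blue
python3 - <<'E'
from h import *
from bench import bot
s=bot.observe();print(rel(s,at((607.5,-165),2.9,22),2.9,0.5))
i=bot.camera_model("scene");p,_=bot.read_camera("scene");np.savez("s3.npz",p=p)
j=bot.camera_model("side");q,_=bot.read_camera("side")
a=[x for x in labels(p,"yellow") if x[0][0]>400][0];g=[x for x in labels(p,"green") if x[0][0]>400 and x[0][1]<300][0]
b=[x for x in labels(q,"yellow") if x[0][1]<240][0]
print("label tri",tri(i,a[0],j,b[0]),plane(i,a[0],.021)*1000,"green",plane(i,g[0],.011)*1000)
# far end corners of yellow in scene
k=labels(p,"yellow").index(a) if False else [n for n,x in enumerate(labels(p,"yellow")) if x[0][0]>400][0]
for z in(.011,.016): print(mailer(p,i,"yellow",k,z,130))
w=np.hstack([cv2.resize(p[200:360,380:520,::-1],(400,456)),cv2.resize(q[140:220,240:400,::-1],(400,200)).repeat(1,0) if False else cv2.copyMakeBorder(cv2.resize(q[150:210,250:390,::-1],(400,171)),0,285,0,0,cv2.BORDER_CONSTANT)])
cv2.imwrite("pics/c1.png",w)
E
```

```text
13.6 [ 0.62907894 -0.16298669  0.03608681] 0.05970312588967623
blue [529.7 269.2] 2899 [[ 638.99051864 -281.69108419]]
100 (array([ 677. , -163.8]), array([262.7, 414.8]), np.float32(90.5))
115 (array([ 638.4, -283.3]), array([31. , 43.8]), np.float32(-107.5))
blue [315.5 370.1] 3101 [[ 574.53777501 -165.65305059]]
100 (array([ 677. , -163.8]), array([262.7, 414.8]), np.float32(90.5))
115 (array([ 606.5, -164.5]), array([ 47.2, 102.4]), np.float32(3.5))
blue [633.7 470.1] 182 [[ 397.19216449 -534.89018851]]
100 (array([ 394.1, -531.5]), array([25.7, 86.6]), np.float32(-141.5))
115 (array([ 394.1, -531.5]), array([25.7, 86.6]), np.float32(-141.5))
{'psi': np.float64(2.9), 'turn': np.float64(0.0), 'dx': np.float64(0.4), 'dy': np.float64(0.9), 'dz': np.float64(35.5), 'tilt': np.float64(0.01)}
label tri (array([0.51532832, 0.19128511, 0.02167744]), np.float64(0.001650063285690006)) [[515.65887214 190.88994488]] green [[448.04711536 198.02887765]]
(array([504.9, 194.4]), array([ 61.1, 140.5]), np.float32(176.7))
(array([509.2, 192.9]), array([ 60.7, 139.6]), np.float32(176.7))
```

View pics/c1.png

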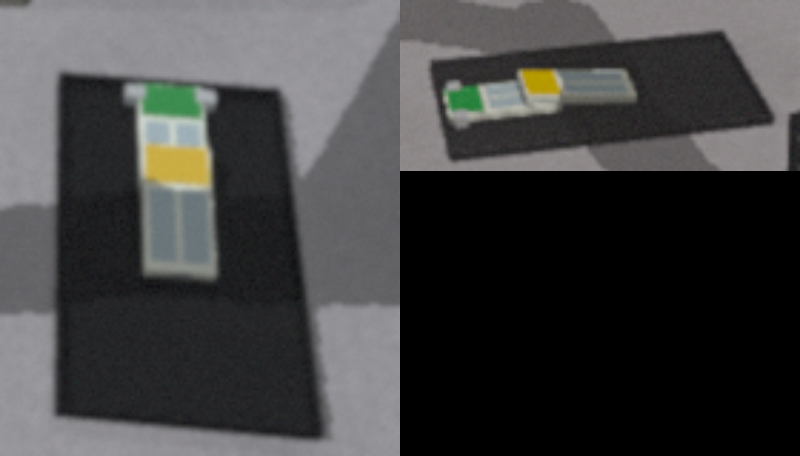

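Yellow settled sloped and in line, with its label end at about x=71 in the tray and a lateral offset of about 1 mm. Now to grip blue.

Emit:
{"method": "move_arm", "body": {"commands": [{"turn": 0, "dx": 0, "dy": 0.5, "dz": 12, "jaw": 0.3}, {"turn": 0, "dx": 0, "dy": 0, "dz": 12, "jaw": 0.3}, {"turn": 0, "dx": 0, "dy": 0, "dz": 8, "jaw": 0.3}, {"turn": 0, "dx": 0, "dy": 0, "dz": 3.5, "jaw": 0.3}, {"turn": 0, "dx": 0, "dy": 0, "dz": 0, "jaw": 0.3}, {"turn": 0, "dx": 0, "dy": 0, "dz": 0, "jaw": 0.6}, {"turn": 0, "dx": 0, "dy": 0, "dz": 0, "jaw": 0.6}, {"turn": 0, "dx": 0, "dy": 0, "dz": 0, "jaw": 0.6}, {"turn": 0, "dx": 0, "dy": 0, "dz": 0, "jaw": 0.6}, {"turn": 0, "dx": 0, "dy": 0, "dz": 0, "jaw": 0.6}], "grip_force": 25}}

```text
time_s: 14.75
tcp_pos: [0.6292, -0.1635, 0.0007]
tool_rot: [1.0, 0.026, 0.0, 0.0]
wrist_force: [0.2, -0.9, 1.3]
gripper_width: 0.0451
gripper_force: 25.7
```

Run:
```python
from h import *
from bench import bot
print(rel(bot.observe(),(636.8,180.4),-5,60))
```

```text
{'psi': np.float64(2.9), 'turn': np.float64(7.9), 'dx': np.float64(-22.4), 'dy': np.float64(-343.2), 'dz': np.float64(-59.3), 'tilt': np.float64(0.03)}
```

Emit:
{"method": "move_arm", "body": {"commands": [{"turn": 0, "dx": 0, "dy": 0, "dz": -8, "jaw": 0.6}, {"turn": 0, "dx": 0, "dy": 0, "dz": -20, "jaw": 0.6}, {"turn": 4, "dx": 0, "dy": 0, "dz": -22, "jaw": 0.6}, {"turn": 3.9, "dx": 0, "dy": -15, "dz": -10, "jaw": 0.6}, {"turn": 0, "dx": -2, "dy": -30, "dz": 0, "jaw": 0.6}, {"turn": 0, "dx": -3, "dy": -42, "dz": 0, "jaw": 0.6}, {"turn": 0, "dx": -3, "dy": -45, "dz": 0, "jaw": 0.6}, {"turn": 0, "dx": -3, "dy": -45, "dz": 0, "jaw": 0.6}, {"turn": 0, "dx": -3, "dy": -45, "dz": 0, "jaw": 0.6}, {"turn": 0, "dx": -3, "dy": -42, "dz": 0, "jaw": 0.6}]}}

```text
time_s: 15.75
tcp_pos: [0.634, 0.1031, 0.0612]
tool_rot: [0.999, -0.043, 0.0, -0.0]
wrist_force: [0.8, -0.3, -1.0]
gripper_width: 0.045
gripper_force: 25.7
```

Emit:
{"method": "move_arm", "body": {"commands": [{"turn": 0, "dx": -2, "dy": -36, "dz": 0, "jaw": 0.6}, {"turn": 0, "dx": -2, "dy": -26, "dz": 0, "jaw": 0.6}, {"turn": 0, "dx": -1, "dy": -13, "dz": 0, "jaw": 0.6}, {"turn": 0, "dx": 0, "dy": -4, "dz": 10, "jaw": 0.6}, {"turn": 0, "dx": 0, "dy": 0, "dz": 10, "jaw": 0.6}, {"turn": 0, "dx": 0, "dy": 0, "dz": 10, "jaw": 0.6}, {"turn": 0, "dx": 0, "dy": 0, "dz": 4, "jaw": 0.6}, {"turn": 0, "dx": 0, "dy": 0, "dz": 0, "jaw": 0.6}, {"turn": 0, "dx": 0, "dy": 0, "dz": 0, "jaw": 0.6}, {"turn": 0, "dx": 0, "dy": 0, "dz": 0, "jaw": 0.6}], "grip_force": 20}}

```text
time_s: 16.75
tcp_pos: [0.6363, 0.18, 0.0269]
tool_rot: [0.999, -0.044, 0.0, -0.0]
wrist_force: [-0.5, -0.0, 0.4]
gripper_width: 0.0449
gripper_force: 25.7
```

Run:
```python
from h import *
from bench import bot
s=bot.observe();print(rel(s,(636.8,180.4),-5,15.5))
m=bot.camera_model("wrist");p,_=bot.read_camera("wrist")
zt=s["tcp_pos"][2]+.0075
for r in (330,340,350):
    k=np.where(p[r].min(1)>110)[0];k=k[(k>235)&(k<400)]
    if len(k):q=plane(m,[(k.min(),r),(k.max(),r)],zt,True)*1000;print(r,k.min(),k.max(),q.mean(0).round(1), np.linalg.norm(q[0]-q[1]).round(1))
```

```text
{'psi': np.float64(-5.0), 'turn': np.float64(0.0), 'dx': np.float64(0.5), 'dy': np.float64(-0.4), 'dz': np.float64(11.4), 'tilt': np.float64(0.06)}
330 236 398 [627.5 180.1] 68.8
340 263 370 [623.  180.7] 45.6
350 264 370 [617.9 181. ] 45.8
```

Emit:
{"method": "move_arm", "body": {"commands": [{"turn": 0, "dx": 0.5, "dy": -0.5, "dz": 3, "jaw": 0.6}, {"turn": 0, "dx": 0, "dy": 0, "dz": 3, "jaw": 0.6}, {"turn": 0, "dx": 0, "dy": 0, "dz": 2, "jaw": 0.6}, {"turn": 0, "dx": 0, "dy": 0, "dz": 1, "jaw": 0.6}, {"turn": 0, "dx": 0, "dy": 0, "dz": 1, "jaw": 0.6}, {"turn": 0, "dx": 0, "dy": 0, "dz": 1, "jaw": 0.6}, {"turn": 0, "dx": 0, "dy": 0, "dz": 1, "jaw": 0.6}, {"turn": 0, "dx": 0, "dy": 0, "dz": 0.5, "jaw": 0.6}, {"turn": 0, "dx": 0, "dy": 0, "dz": 0.5, "jaw": 0.6}, {"turn": 0, "dx": 0, "dy": 0, "dz": 0.5, "jaw": 0.6}]}}

```text
time_s: 17.8
tcp_pos: [0.6366, 0.1807, 0.0133]
tool_rot: [0.999, -0.043, 0.0, -0.0]
wrist_force: [0.1, 0.2, 3.6]
gripper_width: 0.0451
gripper_force: 25.9
```

Emit:
{"method": "move_arm", "body": {"commands": [{"turn": 0, "dx": 0, "dy": 0, "dz": 1, "jaw": 0.6}, {"turn": 0, "dx": 0, "dy": 0, "dz": 1, "jaw": 0.6}, {"turn": 0, "dx": 0, "dy": 0, "dz": 0.7, "jaw": 0.6}, {"turn": 0, "dx": 0, "dy": 0, "dz": 0.7, "jaw": 0.6}, {"turn": 0, "dx": 0, "dy": 0, "dz": 0.6, "jaw": 0.6}, {"turn": 0, "dx": 0, "dy": 0, "dz": 0, "jaw": 0.6}, {"turn": 0, "dx": 0, "dy": 0, "dz": 0, "jaw": 0.6}, {"turn": 0, "dx": 0, "dy": 0, "dz": 0, "jaw": 0.6}, {"turn": 0, "dx": 0, "dy": 0, "dz": 0, "jaw": 0.6}, {"turn": 0, "dx": 0, "dy": 0, "dz": 0, "jaw": 0.6}]}}

```text
time_s: 18.8
tcp_pos: [0.6365, 0.1807, 0.009]
tool_rot: [0.999, -0.043, 0.0, -0.0]
wrist_force: [2.4, 0.1, 2.3]
gripper_width: 0.0449
gripper_force: 26.0
```

Emit:
{"method": "move_arm", "body": {"commands": [{"turn": 0, "dx": 0, "dy": 0, "dz": 0.6, "jaw": 0.6}, {"turn": 0, "dx": 0, "dy": 0, "dz": 0.6, "jaw": 0.6}, {"turn": 0, "dx": 0, "dy": 0, "dz": 0.5, "jaw": 0.6}, {"turn": 0, "dx": 0, "dy": 0, "dz": 0.5, "jaw": 0.6}, {"turn": 0, "dx": 0, "dy": 0, "dz": 0.2, "jaw": 0.6}, {"turn": 0, "dx": 0, "dy": 0, "dz": 0, "jaw": 0.6}, {"turn": 0, "dx": 0, "dy": 0, "dz": 0, "jaw": 0.6}, {"turn": 0, "dx": 0, "dy": 0, "dz": 0, "jaw": 0.6}, {"turn": 0, "dx": 0, "dy": 0, "dz": 0, "jaw": 0.6}, {"turn": 0, "dx": 0, "dy": 0, "dz": 0, "jaw": 0.6}]}}

```text
time_s: 19.8
tcp_pos: [0.6364, 0.1806, 0.0068]
tool_rot: [0.999, -0.043, 0.0, -0.0]
wrist_force: [1.6, 0.5, 6.1]
gripper_width: 0.0452
gripper_force: 26.4
```

Emit:
{"method": "move_arm", "body": {"commands": [{"turn": 0, "dx": 0, "dy": 0, "dz": 0, "jaw": 0.45}, {"turn": 0, "dx": 0, "dy": 0, "dz": 0, "jaw": 0.42}, {"turn": 0, "dx": 0, "dy": 0, "dz": 0, "jaw": 0.38}, {"turn": 0, "dx": 0, "dy": 0, "dz": 0, "jaw": 0.32}, {"turn": 0, "dx": 0, "dy": 0, "dz": 0, "jaw": 0.3}, {"turn": 0, "dx": 0, "dy": 0, "dz": 0, "jaw": 0.3}, {"turn": 0, "dx": 0, "dy": 0, "dz": -10, "jaw": 0.3}, {"turn": 0, "dx": 0, "dy": 0, "dz": -25, "jaw": 0.3}, {"turn": 0, "dx": 0, "dy": 0, "dz": -40, "jaw": 0.3}, {"turn": 0, "dx": 0, "dy": 0, "dz": -40, "jaw": 0.3}]}}

```text
time_s: 20.8
tcp_pos: [0.6361, 0.1804, 0.1231]
tool_rot: [0.999, -0.043, -0.0, 0.0]
wrist_force: [0.8, 1.3, -0.2]
gripper_width: 0.0597
gripper_force: 0.0
```

Emit:
{"method": "move_arm", "body": {"commands": [{"turn": 0, "dx": 0, "dy": 25, "dz": -10, "jaw": 0.3}, {"turn": 0, "dx": 0, "dy": 45, "dz": 0, "jaw": 0.3}, {"turn": 0, "dx": 0, "dy": 45, "dz": 0, "jaw": 0.3}, {"turn": 0, "dx": 0, "dy": 45, "dz": 0, "jaw": 0.3}, {"turn": 0, "dx": 0, "dy": 45, "dz": 0, "jaw": 0.3}, {"turn": 0, "dx": 0, "dy": 40, "dz": 0, "jaw": 0.3}, {"turn": 0, "dx": 0, "dy": 25, "dz": 0, "jaw": 0.3}, {"turn": 0, "dx": 0, "dy": 0, "dz": 0, "jaw": 0.3}, {"turn": 0, "dx": 0, "dy": 0, "dz": 0, "jaw": 0.3}, {"turn": 0, "dx": 0, "dy": 0, "dz": 0, "jaw": 0.3}]}}

```text
time_s: 21.8
tcp_pos: [0.6132, -0.0876, 0.132]
tool_rot: [0.999, -0.043, 0.0, -0.0]
wrist_force: [-0.4, -0.1, -0.1]
gripper_width: 0.0597
gripper_force: 0.0
```

Run:
```python
from h import *
from bench import bot
i=bot.camera_model("scene");p,_=bot.read_camera("scene");j=bot.camera_model("side");q,_=bot.read_camera("side")
A=np.array([np.cos(np.radians(-5)),np.sin(np.radians(-5))])
for c in("green","yellow","blue"):
    a=[x for x in labels(p,c,30) if x[0][0]>400 and x[0][1]<330][0][0];b=[x[0] for x in labels(q,c,30) if 240<x[0][0]<400 and 140<x[0][1]<220][0]
    t,g=tri(i,a,j,b);d=t[:2]*1000-[429,197.8];print(c,t.round(4),g.round(4),"along",d@A,"lateral",d@[-A[1],A[0]])
for a,n,_ in labels(p,"red"):
    if a[1]<300:print("red",plane(i,a,.008)*1000)
w=np.hstack([cv2.resize(p[200:360,380:520,::-1],(400,456)),cv2.copyMakeBorder(cv2.resize(q[150:210,250:390,::-1],(400,171)),0,285,0,0,cv2.BORDER_CONSTANT)])
cv2.imwrite("pics/c2.png",w)
```

```text
green [0.4488 0.198  0.0122] 0.0012 along 19.682817476370637 lateral 1.964318268960928
yellow [0.5153 0.1913 0.0217] 0.0017 along 86.56762280827832 lateral 1.0339054204924194
blue [0.5813 0.1845 0.0214] 0.001 along 152.89051311145911 lateral -0.008571605534535868
red [[ 442.7511471  -111.29726023]]
```

View pics/c2.png

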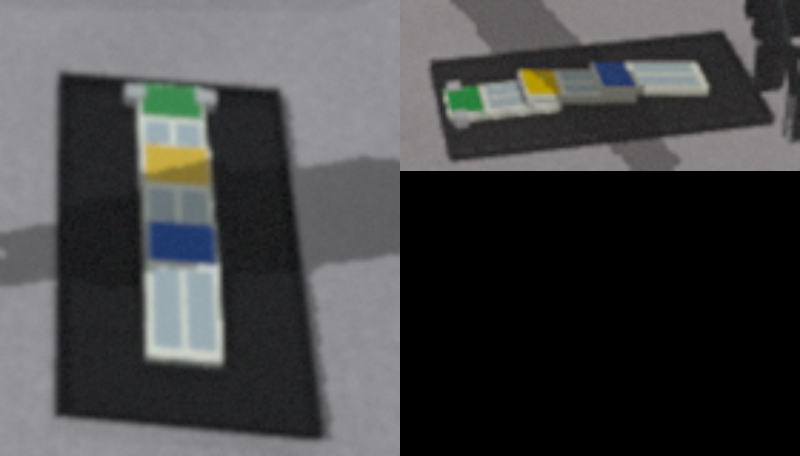

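The fan looks right: labels in line, 66 mm apart, and matching tilt heights. I'll check that red didn't move, since the arm may be hiding part of it in the scene view.

Run:
```python
from h import *
from bench import bot
for n in("scene","side"):
    m=bot.camera_model(n);p,_=bot.read_camera(n)
    print(n,[(a,k,plane(m,a,.008)*1000) for a,k,_ in labels(p,"red") if 200<a[1]<300])
```

```text
scene [(array([287.3, 233.1]), 96, array([[ 443.02810461, -111.07729819]]))]
side [(array([483.6, 215.5]), 47, array([[881.50105372, -72.57699697]])), (array([301.1, 263.5]), 186, array([[ 436.80920487, -107.07155158]]))]
```

Red's pixel position in the side view is unchanged at (301.1, 263.5), so the scene view was just partly hidden by the arm.

```bash
python3 -c "
from bench import bot
print(bot.job_done())"
```

```text
the job is handed in; nothing more can be done
None
```

I placed the yellow mailer on the last third of the green one and the blue mailer on the last third of the yellow one, in line down the tray with all labels showing, left red where it was, and handed the job in at about 22 s.

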